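# Unclip a dust-filter cartridge from its dock and stand it in the tray

## Task

Unclip the blue-headed dust-filter cartridge from the grey extractor dock: pinch its two orange sprung tabs together until both catches let go, draw it straight up and out, and stand it upright in the long open well of the white tray. Work by feel and gently: do not pull before both tabs are free, do not squeeze a tab hard against its dark steel leaf, set the cartridge down softly, and leave everything else on the table where it is.

Things in the scene. Friction and masses are not known exactly. Their poses are not given: they have to be found in the camera images.
- cartridge: Loose filter cartridge, 110 to 195 g, seated upright in the dock; origin at the centre of its underside, z up. White pleated element 45 (x) x 22 (y) x 43 mm high, below a blue head 44 x 25, z = 43 to 77. On its +y and -y sides stand orange tabs: plates 20 wide (x), 4 thick, outer faces at y = +-29 when free (58 over both), z = 21 to 77. More than 20 N between cartridge and dock breaks it
- pinch (a point): point on the cartridge's axis 61 mm above its underside, midway between the tabs' grip faces; axes as the cartridge. Grip both tabs at 45 to 77 mm above the underside, fingers closing along y. Once both are free and pinched, their springs hold the cartridge in the fingers
- tab_l (a joint): inward travel of the +y tab, m: 0 = sprung out, up to 0.011. It slides straight towards the cartridge's axis against its own spring (8 N to start, 0.5 N more per mm) and springs back by itself. A barb outside it (z = 28 to 34.4 on the cartridge, tip at y = 39) sits 0.8 mm below the dock's catch plate
- tab_r (a joint): the same for the -y tab. Each tab comes free after 2 to 8 mm of travel, different on each side and every time, and not to be seen or measured; 1.3 mm farther in it meets a stiff steel leaf in the dock (12 N per mm), felt as a clear rise of the grip; half of that back out it runs clear of leaf and catch
- catches (a point): point on the dock's axis level with the top of the steel catch plates, 45 mm above the table; axes as the dock. Squeeze in small steps; keep the hand centred by moving it along y the way it is being pushed (a tab at its leaf pushes hardest); try light tugs upward: a caught barb stops the cartridge within 2 mm and the pull grows; free, it takes little more than its weight
- dock: grey extractor dock, fixed; origin at table height under the centre of the cartridge pocket, z up. Housing x = -36 to 85 (black hose spout to 107), y = -54 to 54 mm, 45 high with the catch plates. The seated cartridge has the dock's yaw, its underside 5 mm above the dock's origin, with 1.2 to 1.5 mm play sideways. Lifted 48 mm it is out
- tray: white instrument tray, fixed, 320 (x) x 235 (y) x 50 mm high, floor 3 mm thick, walls 5 to 6 mm thick; origin under its centre. The half at +y has narrow slots; the half at -y is one open well, inside x = -154 to 154, y = -112 to -5
- well (a point): middle of the open well's floor (3 mm above the table), axes as the tray
- case: violet rounded case, 84 x 64 x 25 mm, bystander; origin under its centre
- bur_box: flat teal box with a clear lid, 98 x 67 x 28 mm, bystander; origin under its centre
- pen: blue pen, 10 x 152 x 11 mm, bystander; origin under its centre
- tube: white tube with green cap, 31 x 104 x 24 mm, bystander; origin under its centre
Things that resemble listed ones, but are neither listed nor needed, are in the scene too. What is shaped like the cartridge but purple is not meant.

How it is judged:
On the way, in this order (a step that is already met when the one before it is completed fails the run):
1. both tabs are pinched in while the cartridge is still seated in the dock (value of joint each of tab_l, tab_r above 0.0018 m and z of cartridge in the frame of dock below 0.01 m), for 0.1 s.
2. the cartridge is drawn up out of the dock, upright (z of cartridge in the frame of dock above 0.048 m and angle between cartridge's own z axis and vertical below 0.3 rad), for 0.1 s.
At the end, for the whole second after the job is handed in: the cartridge stands upright (within 0.1 rad) and at rest on the floor of the tray's open well (underside within 5 mm of the floor), released, both tabs sprung back out (within 1 mm) (x of cartridge in the frame of tray between -0.145 and 0.145 m and y of cartridge in the frame of tray between -0.11 and -0.008 m and z of cartridge in the frame of tray between 0 and 0.008 m and angle between cartridge's own z axis and vertical below 0.1 rad and linear speed of cartridge below 0.02 m/s and value of joint each of tab_l, tab_r below 0.001 m); the robot touches nothing.
It fails at once if the cartridge is forced against the dock or its catch plates with more than 20 N (contact force between cartridge and dock above 20 N).
It fails at once if the cartridge is set down on the tray with more than 20 N (contact force between cartridge and tray above 20 N).
It fails at once if the robot presses on the dock with more than 20 N (contact force between any of the arm, the fingers and dock above 20 N).
It fails at once if a bystander (case, teal box, pen or tube) is moved more than 30 mm (distance of any of case, bur_box, pen, tube from where it was at the start of the episode above 0.03 m).
It also fails if it takes over 72 s, if anything falls off the work surface, if the arm or the gripper's body presses on something with over 40 N, if the wrist force passes 120 N, or if a joint passes its speed limit or range.

## Robot

A 6-joint arm with a two-finger parallel gripper is mounted at the origin on a cart in front of the work surface, level with it; the furniture and walls round the work are solid. World frame = base frame: x ahead of the robot, y to its left, z up, the work surface at z = 0. Lengths are in m, angles in rad, forces in N, time in s.
With the tool pointing down it reaches from about 0.25 to 0.725 m from the base axis. Payload 4 kg.
Tool frame: the origin (TCP) lies midway between the tips of the shut fingers; the grasp point (between the pads) lies 19 mm behind it; y points along the fingers, x is the direction in which the jaws open and shut, and the axes are right-handed (so a half turn about y gives the same grasp; the last joint's range is limited). The gripper opens to 85 mm and grips with 20 to 120 N. Pads are 22 mm wide; open, the fingers measure 114 mm over their backs; the gripper's body (76 mm by 85 mm) begins 54 mm behind the grasp point. The pads swing forward as they close: fully open they stand 13 mm farther back than shut.
Start: joints at [1.121, 0.241, 0.005, 1.335, 0, 1.571], TCP at [0.217, 0.45, 0.207] pointing down, gripper open.
Joint ranges: [-2.72, 2.72], [-1.05, 1.87], [-1.09, 1.28], [-1.99, 2.15], [-1.42, 1.44], [-3.14, 3.14]. Speed limits (rad/s): [2.79, 2.79, 3.14, 3.14, 3.14, 3.14].

## Interface

Orientations are given as a unit quaternion [x, y, z, w].
In Python, from workcell import bot gives the robot as it stands. The module is installed in compiled form; this text tells all that it offers.
- The arm moves only by the shell command python3 -m inch 'ROWS'. ROWS is text: rows parted by semicolons, each of 7 numbers parted by spaces: the turn, a rotation vector about the tool's x, y, z in degrees, then the shift along the tool's x, y, z in mm, then the closure, from 0 (fully open) to 1 (shut). In form: ax ay az dx dy dz fingers; .... A call has 1 to 12 rows; each row shifts and turns the commanded pose from where the row before left it, along the tool's axes as they then stand; what a row does not reach is not made up. A row lasts 1/8 s, in which the tool goes at most 62.5 mm and 10.7 degrees, less where a joint would pass 70% of its speed; a pose out of reach is approached as far as the arm can. A call with a gripper value outside its range is refused whole. The fingers move at their own pace and stop on an object; the grip force is fixed at half the most. Time passes only in rows, so rows that do not move let the fingers close. It gives the time, the measured TCP pose, the force and the opening at its end, in the units of the state.
- bot.get_obs(): the state, without advancing time (a new reading comes with each control period).
- bot.camera(name): name is "scene" or "side" or "wrist"; returns a dict with "color" (384x512x3 uint8, blue, green, red), "fx", "fy", "cx", "cy" (pixels), "k1" (the pictures are not rectified: a ray, as slopes to the right and down, at radius r is drawn at 1 + k1 r^2 times it, then the intrinsics apply), "extrinsics" (4x4, takes a point from world to camera coordinates). Camera axes: x right, y up, looking along -z (the intrinsics and any distortion apply to the point x, -y, -z); pixel columns grow to the right and rows downward; lengths in m; the calibration is good to about 2 mm. A picture is of the moment at which its call begins. There is no depth.
- bot.job_done(): hands the job in, once; it reports no verdict.
Trained networks look in the newest picture that a camera, given by its name, has taken for a name from the list of things; names that differ only in an ending like _2 or _b are one class to them, and where a whole thing is asked for, a point or a joint stands for the part that bears it (a point fixed in the world has none). Each returns a list of dicts, best first, with "conf" (0 to 1); they miss things now and then, are a little off and sometimes report something else, mostly with a low value. They report only what shows in the picture. A call takes as long as a camera call. They do not tell look-alikes from the thing itself.
- bot.look_for(name, camera): "extent" ([left, top, right, bottom] in pixels, round what is visible of it).
- bot.cut_out(name, camera): "region" (384x512 bool, what is visible of it) and "extent" ([left, top, right, bottom] in pixels, round what is visible of it).
- bot.spot_point(name, camera): "point" ([column, row] in pixels: a listed point, or the origin of a listed thing).
The state is a dict: "clock": time; "joint_pos": joint angles; "joint_vel": joint speeds; "tau": joint torques, N m; "eef_pos": TCP position; "tool_rot": TCP orientation; "ft_force": force on the tool from outside, world axes, zero at the start; "ft_torque": the same for the moment, N m; "grip_width": finger opening in m.
Only numpy, scipy, OpenCV 4.12 (cv2) and the standard library are available. Lean on these libraries where they do the work, as an engineer would, in place of code of your own. Each camera call takes 0.05 s, during which the arm holds its last target.

## Working session

There is one attempt and no reset: what is moved stays moved. The work goes in short steps, Python scripts to look and compute and a shell command to move; the robot and the scene stay as the last step left them, time stands still between calls to the robot, and variables do not carry over. Pictures are saved under pics/ and viewed, and the job is handed in when it is done.

```bash
mkdir -p pics
python3 - <<'E'
from workcell import bot
import cv2,numpy as np
o=bot.get_obs()
for k,v in o.items(): print(k,np.round(v,4))
for n in ["scene","side","wrist"]:
    c=bot.camera(n); cv2.imwrite(f"pics/a_{n}.png",c["color"])
    print(n,c["fx"],c["fy"],c["cx"],c["cy"],c["k1"]);print(np.round(c["extrinsics"],4).tolist())
    for t in ["cartridge","pinch","catches","dock","tray","well"]:
        r=bot.spot_point(t,n); print(t,[(np.round(d["point"],1).tolist(),round(d["conf"],2)) for d in r])
        if t in("cartridge","dock","tray"):
            r=bot.look_for(t,n); print("  ext",[(np.round(d["extent"],0).tolist(),round(d["conf"],2)) for d in r])
E
```

```text
clock 0.0
joint_pos [1.121  0.2414 0.0037 1.3352 0.     1.5709]
joint_vel [-0.0002  0.0017  0.001   0.0002  0.0015 -0.0013]
tau [-1.50000e-03 -3.72320e+01  2.52406e+01  1.70000e-02 -2.00000e-04
 -0.00000e+00]
eef_pos [0.2171 0.4497 0.2057]
tool_rot [ 0.5993  0.3753 -0.3765 -0.5985]
ft_force [ 0.6353  0.0481 -0.1323]
ft_torque [ 0.0009  0.0233 -0.0484]
grip_width 0.0855
scene 375.82681549620867 375.82681549620867 252.80413108172127 191.09832113081947 0.030279032081997344
[[0.4505, -0.8927, -0.0041, -0.1584], [0.6834, 0.3419, 0.645, -0.4207], [-0.5744, -0.2934, 0.7642, -0.7407], [0.0, 0.0, 0.0, 1.0]]
cartridge [([270.4, 229.1], 0.95)]
  ext [([219.0, 232.0, 241.0, 267.0], 0.79), ([259.0, 206.0, 287.0, 232.0], 0.75), ([260.0, 252.0, 294.0, 285.0], 0.59)]
pinch [([231.9, 246.0], 0.77), ([279.0, 262.1], 0.75), ([277.0, 218.7], 0.71), ([271.2, 214.8], 0.65), ([127.8, 180.0], 0.22), ([295.8, 167.0], 0.21)]
catches [([277.2, 218.2], 0.92)]
dock [([270.9, 228.6], 0.88)]
  ext [([252.0, 189.0, 302.0, 246.0], 0.69), ([140.0, 122.0, 262.0, 224.0], 0.42)]
tray []
  ext [([144.0, 119.0, 261.0, 218
[... 516 characters left out ...]
7.9], 0.73), ([200.0, 219.0], 0.7), ([226.9, 238.2], 0.69)]
catches [([250.8, 221.0], 0.91)]
dock [([251.4, 228.9], 0.81)]
  ext [([155.0, 194.0, 170.0, 209.0], 0.65), ([178.0, 157.0, 291.0, 212.0], 0.63), ([230.0, 204.0, 290.0, 246.0], 0.59)]
tray [([236.4, 187.2], 0.81)]
  ext [([182.0, 157.0, 295.0, 215.0], 0.93)]
well [([245.4, 193.8], 0.98)]
wrist 317.1473255174425 317.1473255174425 260.81998491458705 195.93570828739365 -0.009759462423915267
[[0.4346, 0.9006, 0.0005, -0.4998], [-0.8677, 0.4189, -0.2676, 0.0357], [-0.2412, 0.1159, 0.9635, -0.3784], [0.0, 0.0, 0.0, 1.0]]
cartridge []
  ext []
pinch []
catches []
dock []
  ext []
tray []
  ext [([227.0, 314.0, 285.0, 345.0], 0.57)]
well []
```

Run:
```python
import cv2
a=cv2.imread("pics/a_scene.png")[110:310,110:370]; b=cv2.imread("pics/a_side.png")[130:290,140:330]
cv2.imwrite("pics/a1.png",cv2.resize(a,(780,600),interpolation=3)); cv2.imwrite("pics/b1.png",cv2.resize(b,(712,600),interpolation=3))
```

```text
(no output)
```

View pics/a1.png

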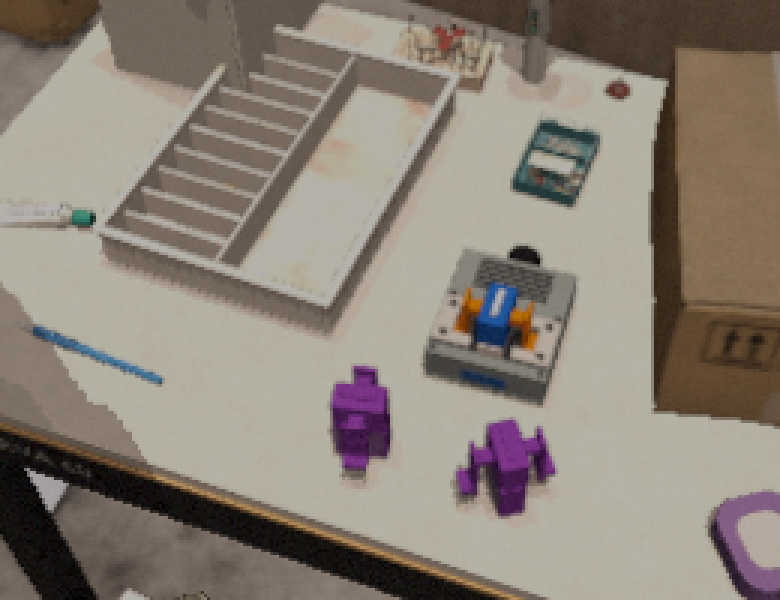

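View pics/b1.png

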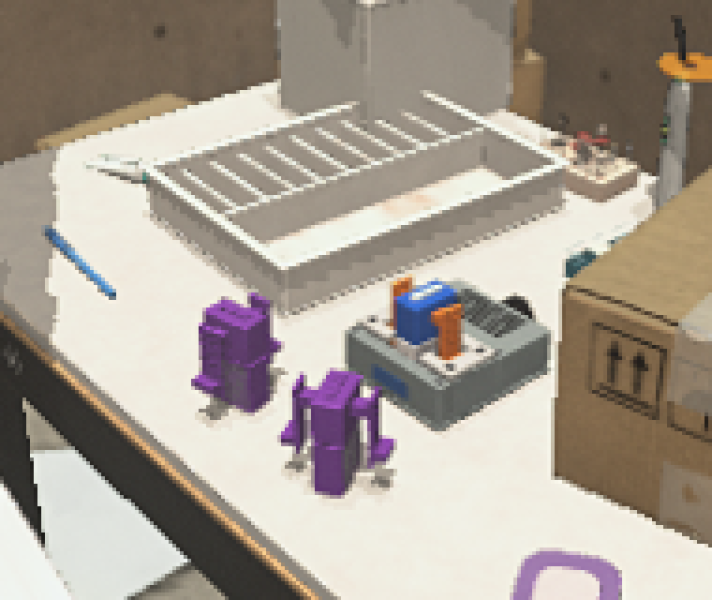

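View pics/a_wrist.png

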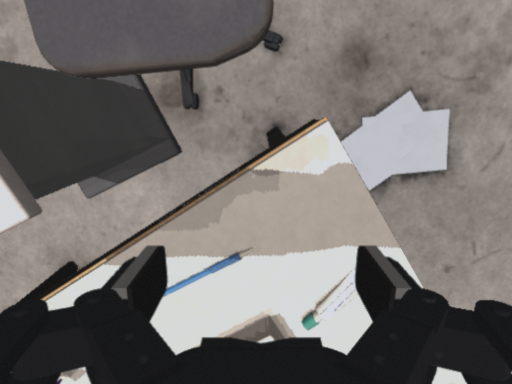

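View pics/a_scene.png

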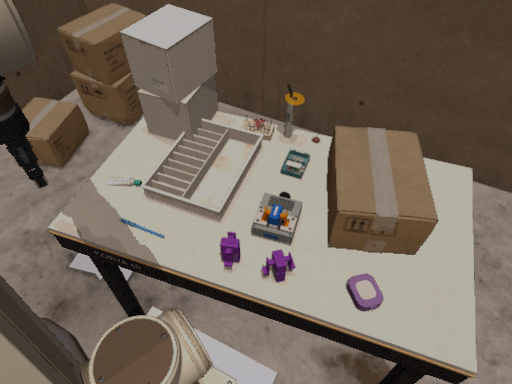

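The dock with the blue cartridge is at scene (277,217) and side (251,221). The two purple look-alikes are at scene (231,248) and (279,263). The tall carton is to the dock's right, and the tray is at upper left.

```bash
cat > h.py <<'E'
import numpy as np, cv2
from scipy.optimize import least_squares
from scipy.spatial.transform import Rotation as R
from workcell import bot
def proj(c,P):
    P=np.atleast_2d(P);E=np.array(c["extrinsics"])
    q=P@E[:3,:3].T+E[:3,3]; s=np.c_[q[:,0],-q[:,1]]/(-q[:,2:3])
    s=s*(1+c["k1"]*(s**2).sum(1,keepdims=True))
    return s*[c["fx"],c["fy"]]+[c["cx"],c["cy"]]
def ray(c,px):
    d=(np.array(px,float)-[c["cx"],c["cy"]])/[c["fx"],c["fy"]]
    s=d.copy()
    for _ in range(20): s=d/(1+c["k1"]*(s@s))
    E=np.array(c["extrinsics"]);Rm=E[:3,:3]
    return -Rm.T@E[:3,3], Rm.T@np.array([s[0],-s[1],-1])
def onz(c,px,z):
    o,d=ray(c,px); return o+d*(z-o[2])/d[2]
def tri(obs):
    A=0;b=0
    for c,px in obs:
        o,d=ray(c,px);d=d/np.linalg.norm(d);M=np.eye(3)-np.outer(d,d);A=A+M;b=b+M@o
    return np.linalg.solve(A,b)
E
python3 - <<'E'
from h import *
s=bot.camera("scene");d=bot.camera("side")
print("catches",onz(s,[277.2,218.2],.045),onz(d,[250.8,221],.045),tri([(s,[277.2,218.2]),(d,[250.8,221])]))
print("dock",onz(s,[270.9,228.6],0),onz(d,[251.4,228.9],0))
print("well",onz(s,[224.2,175.5],.003),onz(d,[245.4,193.8],.003),"tray",onz(d,[236.4,187.2],0))
# tray top corners from zoom pics (scene zoom 3, off 110,110; side zoom 3.747, off 140,130)
S=lambda p:[110+p[0]/3,110+p[1]/3]; D=lambda p:[140+p[0]/3.747,130+p[1]/3.75]
print("tray near-right corner",onz(s,S([332,303]),.05),onz(d,D([287,266]),.05))
print("tray near-left",onz(s,S([103,230]),.05),onz(d,D([152,175]),.05))
print("tray far right",onz(s,S([456,77]),.05),onz(d,D([566,168]),.05))
print("spout",onz(s,S([525,252]),.03),onz(d,D([520,303]),.03))
print("dock corners",onz(s,S([425,360]),.045),onz(s,S([547,393]),.045),onz(s,S([577,278]),.045),onz(s,S([462,250]),.045))
for n in["case","bur_box","pen","tube"]:
    for nm,c in(("scene",s),("side",d)):
        r=bot.spot_point(n,nm); print(n,nm,[(onz(c,x["point"],0)[:2].round(3).tolist(),round(x["conf"],2)) for x in r])
E
```

```text
catches [ 0.47467633 -0.00901361  0.045     ] [ 0.45683639 -0.0090718   0.045     ] [ 0.46310206 -0.01001593  0.04889215]
dock [0.4664639  0.00358402 0.        ] [0.47321578 0.01185844 0.        ]
well [0.57645327 0.20993171 0.003     ] [0.57146037 0.19736445 0.003     ] tray [0.5737211  0.26023471 0.        ]
tray near-right corner [0.42610907 0.1318388  0.05      ] [0.42634964 0.13534884 0.05      ]
tray near-left [0.40494791 0.36262745 0.05      ] [0.40226798 0.35059176 0.05      ]
tray far right [0.7401109  0.16369002 0.05      ] [0.73528163 0.15537909 0.05      ]
spout [0.57055704 0.00983208 0.03      ] [0.57254987 0.0112345  0.03      ]
dock corners [0.41207361 0.03359519 0.045     ] [ 0.42800861 -0.07122024  0.045     ] [ 0.55176289 -0.04803379  0.045     ] [0.53513654 0.05807608 0.045     ]
case scene [([0.396, -0.259], 0.79), ([0.431, 0.461], 0.56)]
case side [([0.395, -0.265], 0.64)]
bur_box scene [([0.469, 0.006], 0.74), ([0.707, 0.031], 0.57)]
bur_box side []
pen scene [([0.305, 0.328], 0.65)]
pen side [([0.305, 0.305], 0.51)]
tube scene [([0.43, 0.467], 0.68), ([0.475, 0.002], 0.55)]
tube side [([0.424, 0.478], 0.59)]
```

```bash
cat >> h.py <<'E'
def plan(target,yaw,flip=False):
    """error of tool pose wrt target TCP pos & tool x at angle yaw(+pi if flip), y down -> in tool frame"""
    o=bot.get_obs(); M=R.from_quat(o["tool_rot"]); a=yaw+(np.pi if flip else 0)
    x=np.array([np.cos(a),np.sin(a),0]);y=np.array([0,0,-1.]);z=np.cross(x,y)
    T=R.from_matrix(np.c_[x,y,z])
    rv=(M.inv()*T).as_rotvec(degrees=True); sh=M.inv().apply(np.array(target)-o["eef_pos"])*1000
    print("rotvec deg",rv.round(2),"shift before turn",sh.round(1),"shift after turn",(T.inv().apply(np.array(target)-o["eef_pos"])*1000).round(1))
def st():
    o=bot.get_obs(); print("t",round(o["clock"],3),"tcp",np.round(o["eef_pos"],4),"f",np.round(o["ft_force"],2),"tq",np.round(o["ft_torque"],3),"w",round(o["grip_width"],4))
E
python3 - <<'E'
from h import *
o=bot.get_obs();print(R.from_quat(o["tool_rot"]).as_matrix().round(3))
c=bot.camera("wrist");E=np.array(c["extrinsics"]);print("campos",-E[:3,:3].T@E[:3,3],"look",-E[2,:3])
for f in(0,1): plan([.44,-.005,.25],.15+np.pi/2,f)
E
```

```text
[[ 0.435 -0.    -0.901]
 [ 0.901  0.     0.435]
 [ 0.    -1.     0.   ]]
campos [0.15687311 0.47900724 0.37437818] look [ 0.24122594 -0.1159034  -0.96352294]
rotvec deg [ -0.   -34.37  -0.  ] shift before turn [-313.2  -43.4 -398.4] shift after turn [-483.4  -43.4 -152.1]
rotvec deg [  0.   145.63  -0.  ] shift before turn [-313.2  -43.4 -398.4] shift after turn [483.4 -43.4 152.1]
```

```bash
python3 -m inch '0 -8.6 0 0 -11 0 0;0 -8.6 0 0 -11 0 0;0 -8.6 0 0 -11 0 0;0 -8.57 0 0 -10 0 0'; python3 -m inch '0 0 0 -48 0 -15 0;0 0 0 -48 0 -15 0;0 0 0 -48 0 -15 0;0 0 0 -48 0 -15 0;0 0 0 -48 0 -15 0;0 0 0 -48 0 -15 0;0 0 0 -48 0 -15 0;0 0 0 -48 0 -15 0;0 0 0 -48 0 -15 0;0 0 0 -51 0 -17 0;0 0 0 0 0 0 0;0 0 0 0 0 0 0'
python3 - <<'E'
from h import *
st()
c=bot.camera("wrist"); cv2.imwrite("pics/c_wrist.png",c["color"])
for n,z in(("catches",.045),("pinch",.066),("dock",0),("cartridge",.005)):
    print(n,[(np.round(d["point"],1).tolist(),onz(c,d["point"],z).round(4).tolist(),round(d["conf"],2)) for d in bot.spot_point(n,"wrist")])
E
```

```text
clock: 2.55
eef_pos: [0.2174, 0.4503, 0.25]
tool_rot: [0.46, 0.537, -0.537, -0.46]
ft_force: [0.4, 0.2, -0.3]
grip_width: 0.085
clock: 4.05
eef_pos: [0.4396, -0.0045, 0.2495]
tool_rot: [-0.461, -0.536, 0.536, 0.462]
ft_force: [0.5, 1.0, -0.6]
grip_width: 0.0857
t 4.05 tcp [ 0.4396 -0.0045  0.2495] f [ 0.47  0.98 -0.55] tq [0.031 0.077 0.006] w 0.0857
catches [([257.2, 190.2], [0.4687, -0.0051, 0.045], 0.93)]
pinch [([331.7, 83.8], [0.3377, 0.0548, 0.066], 0.66), ([257.8, 194.3], [0.468, -0.0043, 0.066], 0.64), ([217.8, 83.2], [0.355, -0.0634, 0.066], 0.59)]
dock [([257.1, 178.3], [0.464, -0.0064, 0.0], 0.76)]
cartridge [([319.5, 90.2], [0.3412, 0.0536, 0.005], 0.94), ([256.9, 183.2], [0.4695, -0.0058, 0.005], 0.82), ([429.6, 278.5], [0.5733, 0.2644, 0.005], 0.71), ([221.7, 78.3], [0.3455, -0.0676, 0.005], 0.7)]
```

View pics/c_wrist.png

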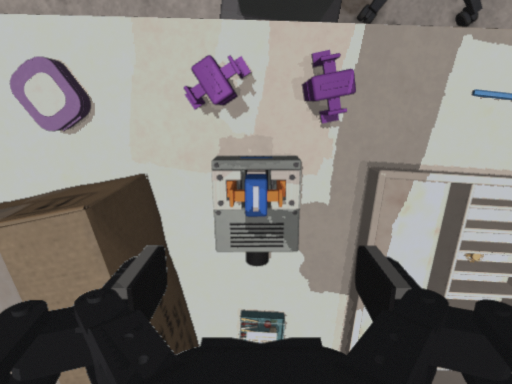

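The dock is in the wrist view at about (257,200), with its spout pointing down-image. The blue head is at (257,194) and the tabs at (231,193) and (284,193). I'll refine the centre and yaw from the edges.

Run:
```python
from h import *
a=cv2.imread("pics/c_wrist.png")[145:275,200:315]
cv2.imwrite("pics/c1.png",cv2.resize(a,None,fx=4.6,fy=4.6,interpolation=cv2.INTER_CUBIC))
s=bot.camera("scene")
for p in [(328,247),(420,250),(422,200),(335,130),(328,205)]: print(p,onz(s,p,0).round(3),onz(s,p,.2).round(3))
c=bot.camera("wrist")
for p in[(150,178),(195,350)]: print(p,onz(c,p,.15).round(3),onz(c,p,.2).round(3))
```

```text
(328, 247) [ 0.481 -0.152  0.   ] [ 0.35  -0.167  0.2  ]
(420, 250) [ 0.578 -0.364  0.   ] [ 0.424 -0.328  0.2  ]
(422, 200) [ 0.747 -0.337  0.   ] [ 0.553 -0.308  0.2  ]
(335, 130) [ 0.926 -0.02   0.   ] [ 0.689 -0.066  0.2  ]
(328, 205) [ 0.611 -0.106 -0.   ] [ 0.449 -0.132  0.2  ]
(150, 178) [ 0.445 -0.1    0.15 ] [ 0.432 -0.084  0.2  ]
(195, 350) [ 0.617 -0.045  0.15 ] [ 0.572 -0.039  0.2  ]
```

View pics/c1.png

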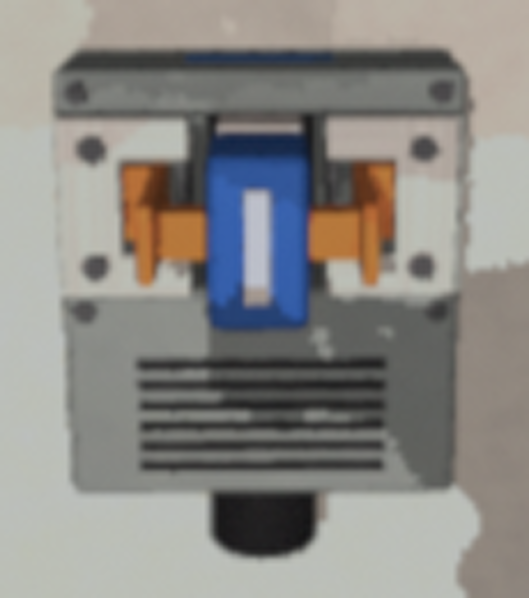

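Run:
```python
from h import *
c=bot.camera("wrist");s=bot.camera("scene");d=bot.camera("side")
U=lambda p:[199.9+p[0]/4.6,144.9+p[1]/4.6]
pts=[((-.036,-.054,.045),(56,75)),((-.036,.054,.045),(469,75)),((.085,-.054,.045),(76,490)),((.085,.054,.045),(454,490)),
((.022,-.0125,.082),(212,328)),((.022,.0125,.082),(305,328))]
L=np.array([p[0] for p in pts]);px=np.array([U(p[1]) for p in pts])
def W(v): 
    cy,sy=np.cos(v[2]),np.sin(v[2]); return np.c_[v[0]+cy*L[:,0]-sy*L[:,1],v[1]+sy*L[:,0]+cy*L[:,1],L[:,2]]
for m in (slice(0,4),slice(0,6)):
    r=least_squares(lambda v:(proj(c,W(v))-px)[m].ravel(),[.467,-.005,.15]); print(r.x.round(4),r.fun.reshape(-1,2).round(2).tolist())
print("carton",tri([(c,(150,178)),(s,(328,205))]))
g=cv2.imread("pics/a_scene.png")
# tray fit
T=[((-.16,-.1175,.05),(332,303)),((-.16,.1175,.05),(103,230)),((.16,-.1175,.05),(456,77))]
T2=[((-.16,-.1175,.05),(287,266)),((-.16,.1175,.05),(152,175)),((.16,-.1175,.05),(566,168))]
def Wt(v,Lm):
    Lm=np.array(Lm);cy,sy=np.cos(v[2]),np.sin(v[2]); return np.c_[v[0]+cy*Lm[:,0]-sy*Lm[:,1],v[1]+sy*Lm[:,0]+cy*Lm[:,1],Lm[:,2]]
p1=np.array([[110+q[0]/3,110+q[1]/3] for _,q in T]);p2=np.array([[140+q[0]/3.747,130+q[1]/3.75] for _,q in T2])
r=least_squares(lambda v:np.r_[(proj(s,Wt(v,[a for a,_ in T]))-p1).ravel(),(proj(d,Wt(v,[a for a,_ in T2]))-p2).ravel()],[.57,.26,.09]);print("tray",r.x.round(4),r.fun.round(1))
print("well centre",Wt(r.x,[(0,-.0585,.003)]))
```

```text
[ 0.4679 -0.0045  0.1535] [[-0.74, -1.46], [0.84, -1.6], [-1.0, 1.95], [0.89, 1.82]]
[ 0.4679 -0.0049  0.1534] [[-1.03, -1.55], [0.56, -1.68], [-1.27, 1.87], [0.64, 1.75], [-0.58, 0.17], [1.56, 0.14]]
carton [ 0.4561796  -0.11332613  0.16693439]
tray [0.5735 0.2631 0.0958] [ 0.2  0.3 -1.   0.2  1.2 -0.5  0.5  0.7 -1.5 -1.6  0.9 -1.2]
well centre [[0.57910692 0.2048207  0.003     ]]
```

Dock fit: (0.468, -0.005), yaw 0.1535. The carton's face is about 0.1 m away in -y, which is clear. Moving above the cartridge next.

Run:
```python
from h import *
plan([.4679,-.0047,.13],.1535+np.pi/2)
```

```text
rotvec deg [ 0.01 -0.14 -0.  ] shift before turn [ -4.7 119.7 -27.7] shift after turn [ -4.8 119.7 -27.7]
```

```bash
python3 -m inch '0 -0.15 0 -2.4 30 -14 0;0 0 0 -2.4 30 -13.7 0;0 0 0 0 30 0 0;0 0 0 0 29.7 0 0;0 0 0 0 0 0 0;0 0 0 0 0 0 0'
python3 - <<'E'
from h import *
st()
c=bot.camera("wrist"); cv2.imwrite("pics/d_wrist.png",c["color"])
for n,z in(("catches",.045),("pinch",.066)):
    print(n,[(np.round(d["point"],1).tolist(),onz(c,d["point"],z).round(4).tolist(),round(d["conf"],2)) for d in bot.spot_point(n,"wrist")])
E
```

```text
clock: 5.3
eef_pos: [0.4687, -0.0051, 0.131]
tool_rot: [0.461, 0.537, -0.536, -0.46]
ft_force: [-0.1, 0.8, 0.1]
grip_width: 0.085
t 5.3 tcp [ 0.4687 -0.0051  0.131 ] f [-0.12  0.79  0.07] tq [-0.007  0.018  0.009] w 0.085
catches []
pinch [([260.6, 198.6], [0.4684, -0.006, 0.066], 0.94), ([378.5, 28.6], [0.3399, 0.0537, 0.066], 0.76), ([195.9, 23.1], [0.3553, -0.0668, 0.066], 0.72)]
```

View pics/d_wrist.png

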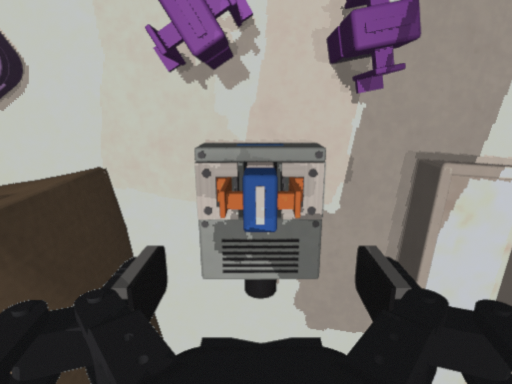

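Run:
```python
from h import *
a=cv2.imread("pics/d_wrist.png")[140:300,185:335]
cv2.imwrite("pics/d1.png",cv2.resize(a,None,fx=3.7,fy=3.7,interpolation=cv2.INTER_CUBIC))
c=bot.camera("wrist")
def f(v):
    cy,sy=np.cos(v[2]),np.sin(v[2]); L=np.array([(-.01,-.029,.082),(.01,-.029,.082),(-.01,.029,.082),(.01,.029,.082),(.022,-.0125,.082),(.022,.0125,.082),(-.036,-.054,.045),(-.036,.054,.045),(.085,-.054,.045),(.085,.054,.045)])
    return np.c_[v[0]+cy*L[:,0]-sy*L[:,1],v[1]+sy*L[:,0]+cy*L[:,1],L[:,2]]
p=proj(c,f([.468,-.005,.1535])); print(p.round(1).tolist()); print(((p-[185,140])*3.7).round(0).tolist())
```

```text
[[221.3, 190.1], [222.2, 216.8], [303.3, 190.0], [302.3, 216.7], [245.2, 232.2], [279.3, 232.2], [194.4, 146.8], [329.8, 146.7], [202.1, 281.7], [321.9, 281.6]]
[[134.0, 185.0], [138.0, 284.0], [438.0, 185.0], [434.0, 284.0], [223.0, 341.0], [349.0, 341.0], [35.0, 25.0], [536.0, 25.0], [63.0, 524.0], [507.0, 524.0]]
```

View pics/d1.png

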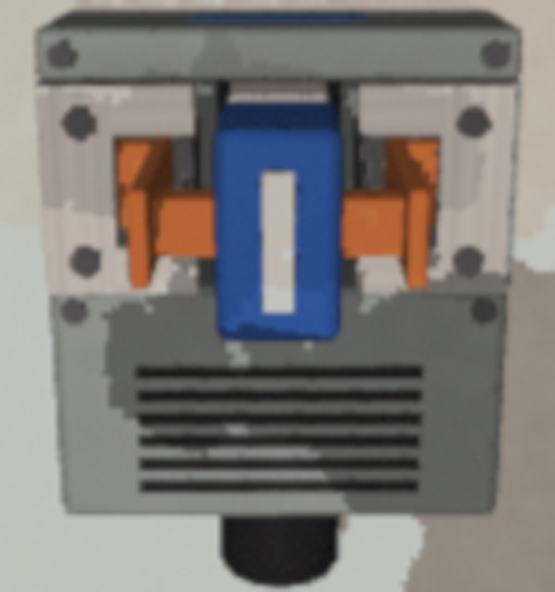

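```bash
python3 -m inch '0 0 0 -0.8 20 0.8 0;0 0 0 0 20 0 0;0 0 0 0 16 0 0;0 0 0 0 10 0 0;0 0 0 0 10 0 0;0 0 0 0 8 0 0;0 0 0 0 0 0 0.1;0 0 0 0 0 0 0.15;0 0 0 0 0 0 0.2;0 0 0 0 0 0 0.2;0 0 0 0 0 0 0.2;0 0 0 0 0 0 0.2'
python3 - <<'E'
from h import *
st();print(np.degrees(R.from_quat(bot.get_obs()["tool_rot"]).as_matrix()[2]).round(2))
c=bot.camera("wrist"); cv2.imwrite("pics/e_wrist.png",c["color"]); c=bot.camera("side"); cv2.imwrite("pics/e_side.png",cv2.resize(c["color"][150:270,180:320],None,fx=4,fy=4,interpolation=2))
E
```

```text
clock: 7.0
eef_pos: [0.4674, -0.0061, 0.046]
tool_rot: [0.46, 0.537, -0.537, -0.46]
ft_force: [0.1, -0.3, -0.5]
grip_width: 0.0682
t 7.0 tcp [ 0.4674 -0.0061  0.046 ] f [ 0.07 -0.32 -0.54] tq [0.021 0.047 0.016] w 0.0682
[-0.00e+00 -5.73e+01 -1.00e-02]
```

View pics/e_wrist.png

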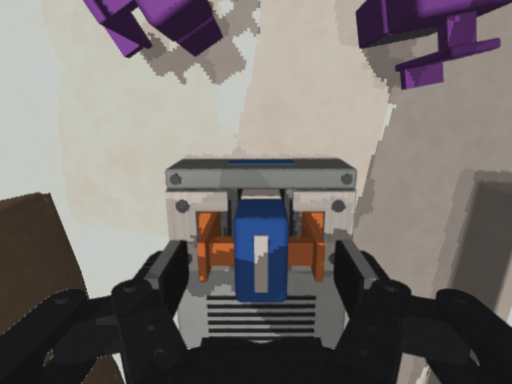

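View pics/e_side.png

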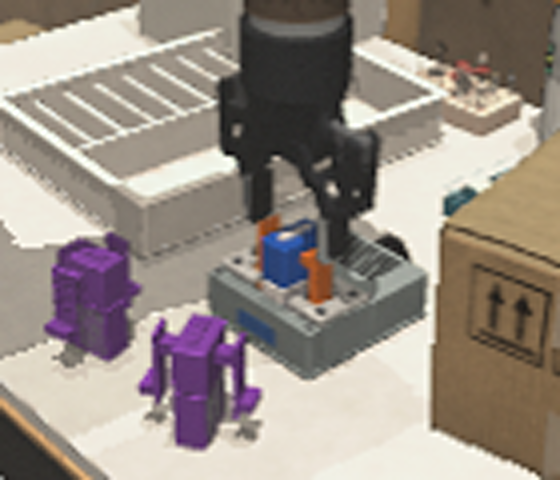

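Run:
```python
from h import *
c=bot.camera("wrist");s=bot.camera("side");y=.1535
cy,sy=np.cos(y),np.sin(y)
def w(cx,cyy,p): return np.array([cx+cy*p[0]-sy*p[1],cyy+sy*p[0]+cy*p[1],p[2]])
for nm,C in (("wrist",c),("side",s)):
    f=(lambda q:q) if nm=="wrist" else (lambda q:(q-[180,150])*4)
    print(nm,"pads(+-34,z .046,.066)",[f(proj(C,w(.4674,-.0061,(dx,dy,z)))[0]).round(0).tolist() for dy in(-.034,.034) for z in(.047,.053,.066) for dx in (-.011,.011)])
    print("tab tops",[f(proj(C,w(.468,-.006,(dx,dy,.082)))[0]).round(0).tolist() for dy in(-.029,.029) for dx in (-.01,.01)])
s=bot.camera("scene");cv2.imwrite("pics/e_scene.png",cv2.resize(s["color"][150:260,210:350],None,fx=5,fy=5,interpolation=2))
```

```text
wrist pads(+-34,z .046,.066) [[201.0, 214.0], [203.0, 250.0], [199.0, 217.0], [201.0, 255.0], [194.0, 226.0], [196.0, 266.0], [323.0, 213.0], [321.0, 250.0], [325.0, 217.0], [323.0, 254.0], [331.0, 226.0], [328.0, 266.0]]
tab tops [[198.0, 242.0], [200.0, 282.0], [327.0, 242.0], [324.0, 281.0]]
side pads(+-34,z .046,.066) [[315.0, 301.0], [338.0, 289.0], [315.0, 294.0], [338.0, 282.0], [315.0, 278.0], [338.0, 266.0], [250.0, 262.0], [273.0, 251.0], [250.0, 255.0], [273.0, 244.0], [250.0, 239.0], [273.0, 229.0]]
tab tops [[312.0, 254.0], [333.0, 244.0], [256.0, 222.0], [277.0, 213.0]]
```

View pics/e_scene.png

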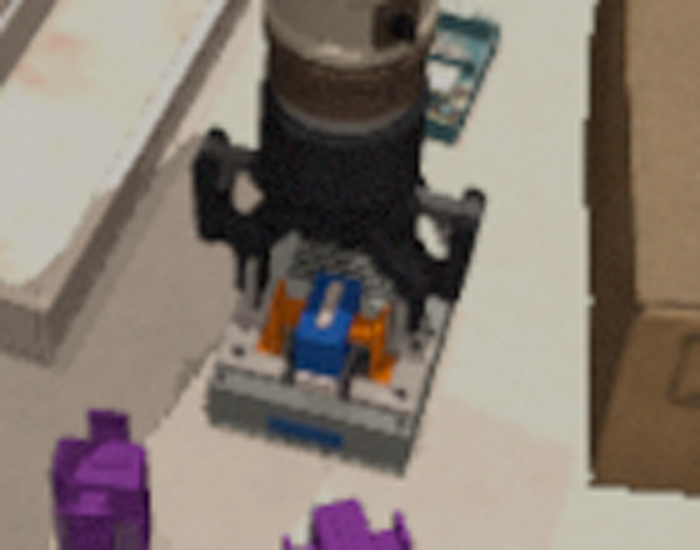

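Run:
```python
from h import *
a=cv2.imread("pics/e_wrist.png")[180:340,110:420]
cv2.imwrite("pics/e1.png",cv2.resize(a,None,fx=2.5,fy=2.5,interpolation=2))
c=bot.camera("side");cv2.imwrite("pics/e2.png",cv2.resize(c["color"][175:245,215:295],None,fx=8,fy=8,interpolation=2))
```

```text
(no output)
```

View pics/e1.png

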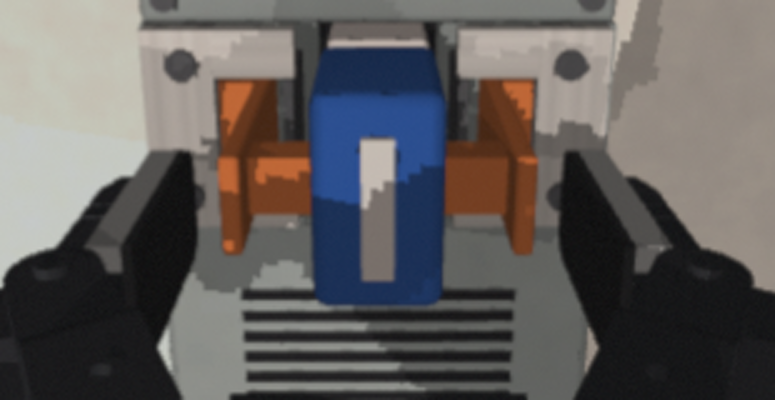

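View pics/e2.png

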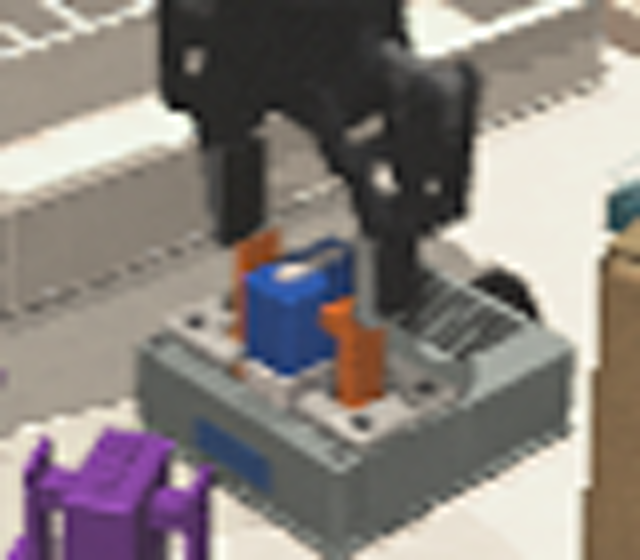

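Run:
```python
from h import *
y=.1535;cy,sy=np.cos(y),np.sin(y)
def w(p): return np.array([.4674+cy*p[0]-sy*p[1],-.0061+sy*p[0]+cy*p[1],p[2]])
for nm in("scene","side","wrist"):
    C=bot.camera(nm); a=C["color"].copy()
    off,k=dict(scene=((225,165),8),side=((215,170),8),wrist=((110,180),2.5))[nm]
    im=cv2.resize(a[off[1]:off[1]+(70 if k==8 else 160),off[0]:off[0]+(90 if k==8 else 310)],None,fx=k,fy=k,interpolation=2)
    for z,col in((.055,(0,0,255)),(.080,(0,255,0))):
        for sd in(-1,1):
            q=np.array([proj(C,w((dx,sd*dy,z)))[0] for dx,dy in((-.011,.034),(.011,.034),(.011,.045),(-.011,.045))])
            cv2.polylines(im,[((q-off)*k).astype(int)],True,col,1)
    cv2.imwrite(f"pics/f_{nm}.png",im)
```

```text
(no output)
```

View pics/f_scene.png

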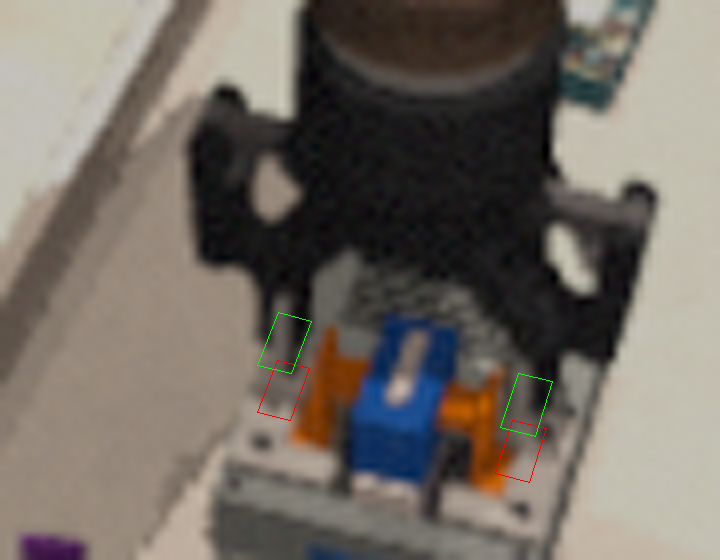

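View pics/f_side.png

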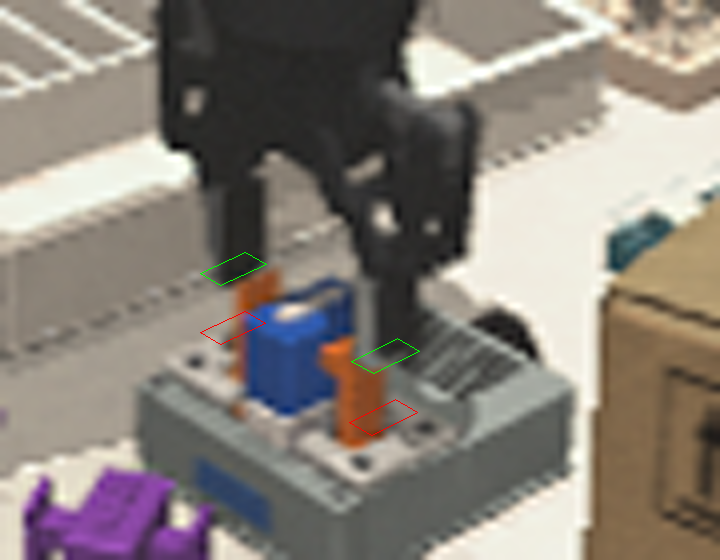

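View pics/f_wrist.png

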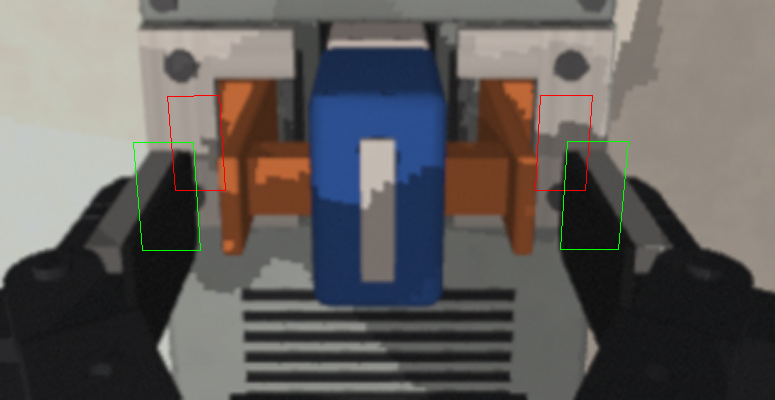

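All three cameras put the fingertips at z≈0.082, level with the tab tops. That is higher than the TCP height suggests. Before going lower I'll raise the hand and close partway to see where the fingers really are.

```bash
python3 -m inch '0 0 0 0 -4 0 0.2;0 0 0 0 -4 0 0.25;0 0 0 0 0 0 0.29;0 0 0 0 0 0 0.32;0 0 0 0 0 0 0.34;0 0 0 0 0 0 0.36;0 0 0 0 0 0 0.37;0 0 0 0 0 0 0.37;0 0 0 0 0 0 0.37'
python3 - <<'E'
from h import *
st()
for nm in("side","wrist"):
    C=bot.camera(nm); a=C["color"].copy()
    off,k=dict(side=((215,170),8),wrist=((110,180),2.5))[nm]
    im=cv2.resize(a[off[1]:off[1]+(70 if k==8 else 160),off[0]:off[0]+(90 if k==8 else 310)],None,fx=k,fy=k,interpolation=2)
    cv2.imwrite(f"pics/g_{nm}.png",im)
E
```

```text
clock: 8.57
eef_pos: [0.4673, -0.0061, 0.0539]
tool_rot: [-0.46, -0.537, 0.537, 0.46]
ft_force: [0.3, 0.3, 0.9]
grip_width: 0.0538
t 8.575 tcp [ 0.4673 -0.0061  0.0539] f [0.29 0.26 0.92] tq [-0.013  0.026 -0.01 ] w 0.0538
```

View pics/g_side.png

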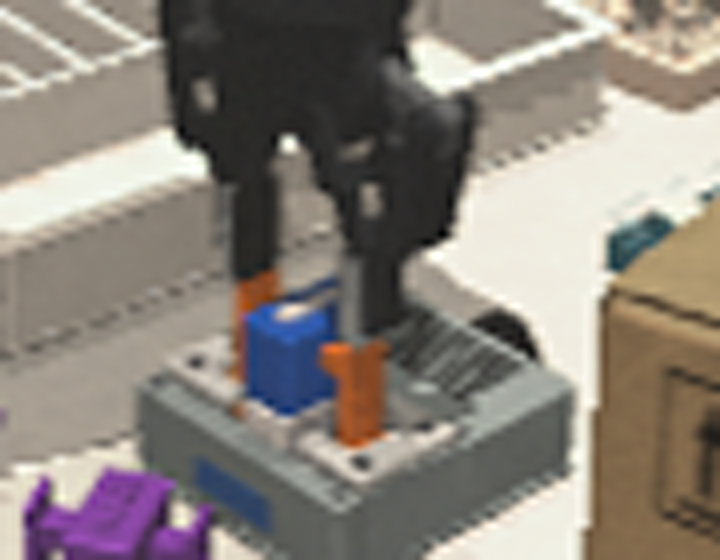

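View pics/g_wrist.png

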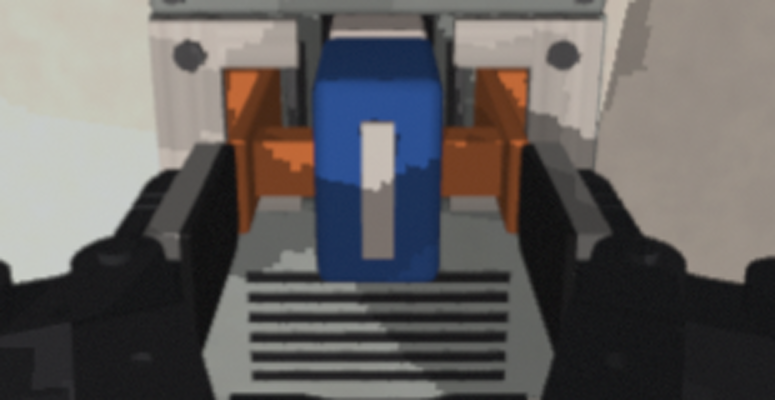

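Run:
```python
from h import *
C=bot.camera("wrist");y=.1535;cy,sy=np.cos(y),np.sin(y);o=bot.get_obs();t=o["eef_pos"]
w=lambda dx,dy,z:np.array([t[0]+cy*dx-sy*dy,t[1]+sy*dx+cy*dy,z])
L=np.array([203.2,239.2]);Rr=np.array([318.8,239.2])
f=lambda v:np.r_[proj(C,w(v[0],v[2]-.0269,v[1]))[0]-L,proj(C,w(v[0],v[2]+.0269,v[1]))[0]-Rr]
r=least_squares(f,[-.011,.08,0]);print(r.x.round(4),r.fun.round(2))
# constrain dx=-.011
r=least_squares(lambda v:f([-.011,v[0],v[1]]),[.08,0]);print(r.x.round(4),r.fun.round(2))
```

```text
[-0.0084  0.0849 -0.0007] [ 0.    0.04 -0.   -0.04]
[ 0.0897 -0.0007] [-2.16 -0.95  2.16 -1.04]
```

Width is 53.8 mm with no force and the tabs unmoved, so the fingers really are above the tabs and the pictures are right: tip ≈ TCP + 32 mm. I'll reopen and go down about 31 mm more, watching the force.

```bash
python3 -m inch '0 0 0 0 -4 0 0.2;0 0 0 0 0 0 0.2;0 0 0 0 0 0 0.2;0 0 0 0 0 0 0.2;0 0 0 0 8 0 0.2;0 0 0 0 8 0 0.2;0 0 0 0 5 0 0.2;0 0 0 0 0 0 0.2'; python3 -m inch '0 0 0 0 4 0 0.2;0 0 0 0 3 0 0.2;0 0 0 0 2 0 0.2;0 0 0 0 0 0 0.2';python3 -m inch '0 0 0 0 2 0 0.2;0 0 0 0 1 0 0.2;0 0 0 0 1 0 0.2;0 0 0 0 0 0 0.2'
python3 - <<'E'
from h import *
st()
for nm in("side","wrist"):
    C=bot.camera(nm); a=C["color"].copy()
    off,k=dict(side=((215,170),8),wrist=((110,180),2.5))[nm]
    im=cv2.resize(a[off[1]:off[1]+(70 if k==8 else 160),off[0]:off[0]+(90 if k==8 else 310)],None,fx=k,fy=k,interpolation=2)
    cv2.imwrite(f"pics/h_{nm}.png",im)
E
```

```text
clock: 9.72
eef_pos: [0.4666, -0.006, 0.0362]
tool_rot: [-0.46, -0.536, 0.537, 0.461]
ft_force: [-0.4, 0.7, 0.3]
grip_width: 0.0687
clock: 10.22
eef_pos: [0.4672, -0.0061, 0.0278]
tool_rot: [-0.46, -0.537, 0.537, 0.46]
ft_force: [-0.4, 0.8, 0.5]
grip_width: 0.0682
clock: 10.72
eef_pos: [0.4673, -0.006, 0.0238]
tool_rot: [-0.46, -0.537, 0.537, 0.46]
ft_force: [-0.1, 0.4, -0.6]
grip_width: 0.0685
t 10.725 tcp [ 0.4673 -0.006   0.0238] f [-0.06  0.4  -0.58] tq [-0.07  -0.012  0.008] w 0.0685
```

View pics/h_side.png

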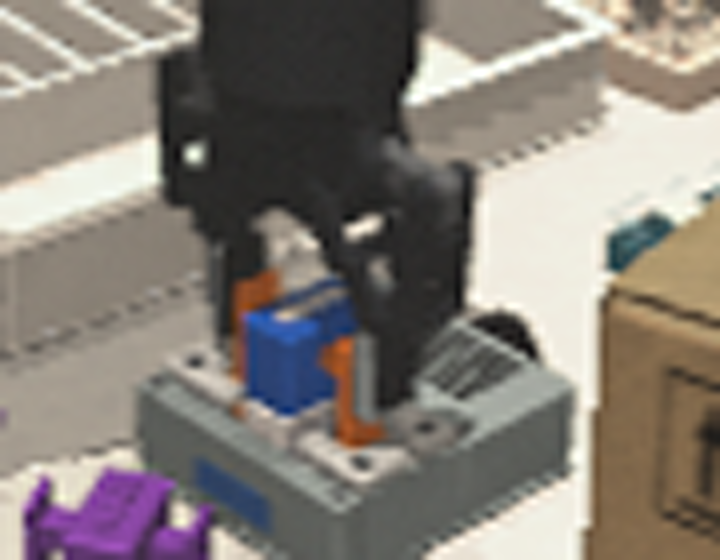

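View pics/h_wrist.png

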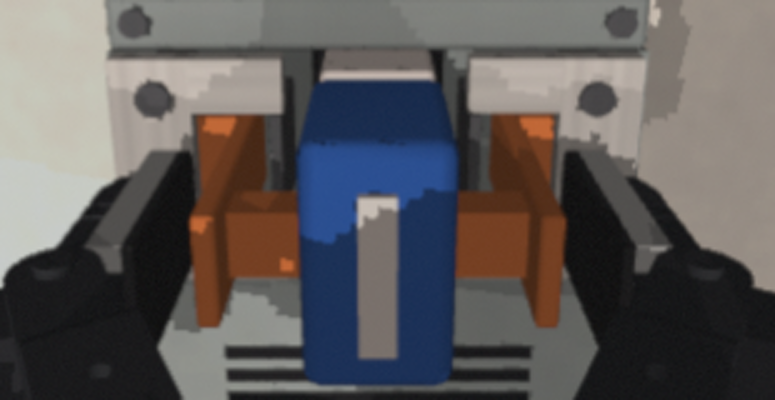

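```bash
python3 -m inch '0 0 0 0 0 0 0.25;0 0 0 0 0 0 0.29;0 0 0 0 0 0 0.29;0 0 0 0 0 0 0.29;0 0 0 0 0 0 0.29';for i in 1; do python3 -m inch '0 0 0 0 0 0 0.305;0 0 0 0 0 0 0.305;0 0 0 0 0 0 0.305'; done; python3 -m inch '0 0 0 0 0 0 0.313;0 0 0 0 0 0 0.313;0 0 0 0 0 0 0.313';python3 -m inch '0 0 0 0 0 0 0.32;0 0 0 0 0 0 0.32;0 0 0 0 0 0 0.32'
```

```text
clock: 11.45
eef_pos: [0.4673, -0.0061, 0.0239]
tool_rot: [-0.46, -0.537, 0.537, 0.46]
ft_force: [0.3, -0.2, -0.5]
grip_width: 0.0607
clock: 11.82
eef_pos: [0.4673, -0.0061, 0.0239]
tool_rot: [-0.46, -0.537, 0.537, 0.46]
ft_force: [0.6, -0.2, 0.2]
grip_width: 0.0596
clock: 12.2
eef_pos: [0.4673, -0.0061, 0.0239]
tool_rot: [-0.46, -0.537, 0.537, 0.46]
ft_force: [-0.2, 0.1, -0.3]
grip_width: 0.0584
clock: 12.58
eef_pos: [0.4673, -0.0061, 0.0239]
tool_rot: [-0.46, -0.537, 0.537, 0.46]
ft_force: [-0.2, 0.1, 0.1]
grip_width: 0.0581
```

```bash
python3 -m inch '0 0 0 0 0 0 0.327;0 0 0 0 0 0 0.327;0 0 0 0 0 0 0.327'|tail -2;python3 -m inch '0 0 0 0 0 0 0.334;0 0 0 0 0 0 0.334;0 0 0 0 0 0 0.334'|tail -2;python3 -m inch '0 0 0 0 0 0 0.341;0 0 0 0 0 0 0.341;0 0 0 0 0 0 0.341'|tail -2;python3 -m inch '0 0 0 0 0 0 0.348;0 0 0 0 0 0 0.348;0 0 0 0 0 0 0.348'
python3 - <<'E'
from h import *
st()
E
```

```text
ft_force: [-0.4, -0.8, 2.7]
grip_width: 0.0574
ft_force: [-2.6, -0.2, 5.8]
grip_width: 0.057
ft_force: [-0.9, -0.4, 5.5]
grip_width: 0.0564
clock: 14.08
eef_pos: [0.4675, -0.0061, 0.0244]
tool_rot: [0.461, 0.537, -0.537, -0.46]
ft_force: [-2.6, -0.2, 8.0]
grip_width: 0.0559
t 14.075 tcp [ 0.4675 -0.0061  0.0244] f [-2.62 -0.15  7.95] tq [-0.122  0.532 -0.027] w 0.0559
```

```bash
python3 -m inch '0 0 0 0 -0.4 0 0.348;0 0 0 0 0 0 0.348'|tail -2;python3 -m inch '0 0 0 0 -0.3 0 0.355;0 0 0 0 0 0 0.355;0 0 0 0 0 0 0.355'|tail -2;python3 -m inch '0 0 0 0 -0.2 0 0.362;0 0 0 0 0 0 0.362;0 0 0 0 0 0 0.362'|tail -2;python3 - <<'E'
from h import *
st()
E
```

```text
ft_force: [-2.0, -0.1, 4.1]
grip_width: 0.0554
ft_force: [-1.0, -0.7, 4.8]
grip_width: 0.0555
ft_force: [-1.0, -0.2, 3.1]
grip_width: 0.0545
t 15.075 tcp [ 0.4674 -0.006   0.0248] f [-1.02 -0.19  3.14] tq [-0.002  0.157  0.03 ] w 0.0545
```

```bash
for k in 1; do python3 -m inch '0 0 0 0 -0.3 0 0.369;0 0 0 0 0 0 0.369;0 0 0 0 0 0 0.369'|tail -2;python3 -m inch '0 0 0 0 -0.2 0 0.376;0 0 0 0 0 0 0.376;0 0 0 0 0 0 0.376'|tail -2;python3 -m inch '0 0 0 0 -0.2 0 0.383;0 0 0 0 0 0 0.383;0 0 0 0 0 0 0.383'|tail -2;python3 -m inch '0 0 0 0 -0.2 0 0.39;0 0 0 0 0 0 0.39;0 0 0 0 0 0 0.39'|tail -2; done
python3 - <<'E'
from h import *
st()
E
```

```text
ft_force: [-0.6, -0.2, 0.0]
grip_width: 0.0543
ft_force: [0.1, 0.4, -0.6]
grip_width: 0.0533
ft_force: [0.4, -0.6, -1.8]
grip_width: 0.0531
ft_force: [0.3, 0.1, -1.2]
grip_width: 0.0524
t 16.575 tcp [ 0.4673 -0.0061  0.0257] f [ 0.29  0.1  -1.19] tq [0.    0.044 0.075] w 0.0524
```

```bash
python3 -m inch '0 0 0 0 -0.1 0 0.395;0 0 0 0 0 0 0.395;0 0 0 0 0 0 0.395'|tail -2;python3 -m inch '0 0 0 0 -0.1 0 0.4;0 0 0 0 0 0 0.4;0 0 0 0 0 0 0.4'|tail -2;python3 -m inch '0 0 0 0 -0.1 0 0.405;0 0 0 0 0 0 0.405;0 0 0 0 0 0 0.405'|tail -2;python3 -m inch '0 0 0 0 -0.1 0 0.41;0 0 0 0 0 0 0.41;0 0 0 0 0 0 0.41'|tail -2;  python3 - <<'E'
from h import *
st()
E
```

```text
ft_force: [-0.7, -0.4, -1.4]
grip_width: 0.0516
ft_force: [-0.0, -0.3, -2.0]
grip_width: 0.0512
ft_force: [0.2, -0.3, -1.0]
grip_width: 0.0509
ft_force: [-0.8, 0.1, -1.7]
grip_width: 0.0502
t 18.075 tcp [ 0.4673 -0.0061  0.0261] f [-0.82  0.07 -1.68] tq [ 0.016 -0.025  0.026] w 0.0502
```

```bash
python3 -m inch '0 0 0 0 0 0 0.415;0 0 0 0 0 0 0.415;0 0 0 0 0 0 0.415'|tail -2;python3 -m inch '0 0 0 0 -0.1 0 0.42;0 0 0 0 0 0 0.42;0 0 0 0 0 0 0.42'|tail -2;python3 -m inch '0 0 0 0 0 0 0.425;0 0 0 0 0 0 0.425;0 0 0 0 0 0 0.425'|tail -2
python3 - <<'E'
from h import *
st()
E
```

```text
ft_force: [0.2, -0.4, -1.1]
grip_width: 0.0502
ft_force: [0.6, -2.3, -2.2]
grip_width: 0.0496
ft_force: [0.8, -2.7, -1.0]
grip_width: 0.0494
t 19.2 tcp [ 0.4674 -0.0063  0.0263] f [ 0.78 -2.66 -0.99] tq [-0.562 -0.06   0.031] w 0.0494
```

Force in -y is rising, which suggests the -y tab has reached its leaf. I'll keep that finger in place by shifting the hand -y while closing.

```bash
python3 -m inch '0 0 0 -0.3 0 0 0.425;0 0 0 0 0 0 0.425'|tail -2;python3 -m inch '0 0 0 -0.2 0 0 0.43;0 0 0 0 0 0 0.43;0 0 0 0 0 0 0.43'|tail -2; python3 -m inch '0 0 0 -0.2 0 0 0.435;0 0 0 0 0 0 0.435;0 0 0 0 0 0 0.435'|tail -2
python3 - <<'E'
from h import *
st()
E
```

```text
ft_force: [0.5, -2.2, 0.4]
grip_width: 0.0492
ft_force: [-0.8, -1.6, 1.1]
grip_width: 0.0489
ft_force: [-0.6, -0.4, 1.9]
grip_width: 0.0486
t 20.2 tcp [ 0.4675 -0.0066  0.0263] f [-0.55 -0.42  1.9 ] tq [-0.169  0.154  0.007] w 0.0486
```

```bash
python3 -m inch '0 0 0 -0.2 0 0 0.44;0 0 0 0 0 0 0.44;0 0 0 0 0 0 0.44'|tail -2; python3 -m inch '0 0 0 -0.2 -0.1 0 0.445;0 0 0 0 0 0 0.445;0 0 0 0 0 0 0.445'|tail -2;  python3 -m inch '0 0 0 -0.2 -0.1 0 0.45;0 0 0 0 0 0 0.45;0 0 0 0 0 0 0.45'|tail -2
python3 - <<'E'
from h import *
st()
E
```

```text
ft_force: [-1.2, 1.4, 3.0]
grip_width: 0.0481
ft_force: [-1.2, 2.8, 5.6]
grip_width: 0.048
ft_force: [-1.5, 3.4, 5.0]
grip_width: 0.0475
t 21.325 tcp [ 0.4676 -0.0068  0.0265] f [-1.46  3.42  5.03] tq [0.8   0.35  0.014] w 0.0475
```

Both leaves now seem to have been felt: -y at about 4.3 mm of travel, then +y. I'll back out roughly half the window, re-centre, and try light tugs.

```bash
python3 -m inch '0 0 0 0.3 0 0 0.435;0 0 0 0.3 0 0 0.425;0 0 0 0.1 0 0 0.42;0 0 0 0 0 0 0.418;0 0 0 0 0 0 0.418'
python3 - <<'E'
from h import *
st()
E
```

```text
clock: 21.95
eef_pos: [0.4671, -0.007, 0.0261]
tool_rot: [-0.46, -0.536, 0.537, 0.461]
ft_force: [-0.2, 1.0, -2.3]
grip_width: 0.0495
t 21.95 tcp [ 0.4671 -0.007   0.0261] f [-0.22  0.97 -2.27] tq [ 0.249 -0.04   0.014] w 0.0495
```

```bash
python3 -m inch '0 0 0 0 -0.5 0 0.418;0 0 0 0 0 0 0.418'; python3 -m inch '0 0 0 0 -0.5 0 0.418;0 0 0 0 0 0 0.418'
```

```text
clock: 22.2
eef_pos: [0.4671, -0.0069, 0.0268]
tool_rot: [-0.46, -0.536, 0.537, 0.46]
ft_force: [-0.1, 0.5, -1.6]
grip_width: 0.0499
clock: 22.45
eef_pos: [0.4675, -0.0068, 0.0275]
tool_rot: [-0.461, -0.537, 0.537, 0.46]
ft_force: [0.2, 0.2, -0.9]
grip_width: 0.0494
```

Run:
```python
from h import *
st()
```

```text
t 22.45 tcp [ 0.4675 -0.0068  0.0275] f [ 0.21  0.2  -0.86] tq [0.07  0.051 0.02 ] w 0.0494
```

Pull is still only about its weight. Another couple of small tugs.

```bash
python3 -m inch '0 0 0 0 -0.5 0 0.418;0 0 0 0 0 0 0.418'; python3 -m inch '0 0 0 0 -0.5 0 0.418;0 0 0 0 0 0 0.418'
```

```text
clock: 22.7
eef_pos: [0.4676, -0.0068, 0.028]
tool_rot: [0.461, 0.537, -0.537, -0.46]
ft_force: [-0.3, 0.6, -1.3]
grip_width: 0.0494
clock: 22.95
eef_pos: [0.4675, -0.0067, 0.0285]
tool_rot: [0.46, 0.537, -0.537, -0.46]
ft_force: [-0.0, 0.7, -2.5]
grip_width: 0.0498
```

```bash
python3 -m inch '0 0 0 0 -0.5 0 0.418;0 0 0 0 0 0 0.418'; python3 -m inch '0 0 0 0 -0.5 0 0.418;0 0 0 0 0 0 0.418';python3 - <<'E'
from h import *
C=bot.camera("wrist");cv2.imwrite("pics/i.png",C["color"]);C=bot.camera("side");cv2.imwrite("pics/i2.png",cv2.resize(C["color"][170:240,215:305],None,fx=8,fy=8,interpolation=2))
E
```

```text
clock: 23.2
eef_pos: [0.4675, -0.0067, 0.029]
tool_rot: [0.46, 0.537, -0.537, -0.46]
ft_force: [0.5, -0.7, -0.9]
grip_width: 0.0497
clock: 23.45
eef_pos: [0.4675, -0.0066, 0.0295]
tool_rot: [0.46, 0.537, -0.537, -0.46]
ft_force: [-0.7, 0.2, -1.9]
grip_width: 0.0499
```

View pics/i.png

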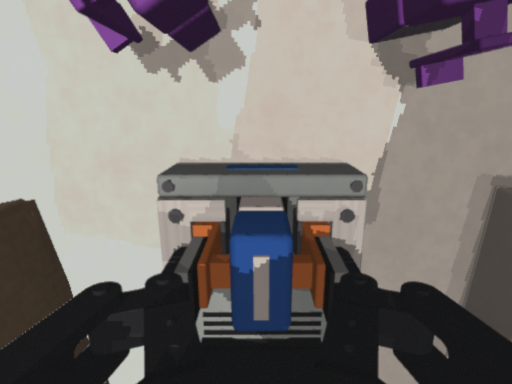

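View pics/i2.png

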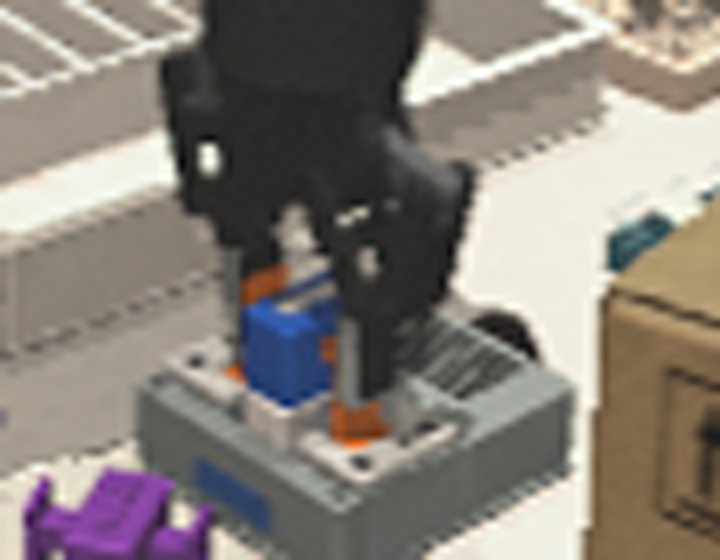

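It has risen about 3.4 mm at roughly weight-level pull, past the 2 mm where a caught barb would stop it. So it is free, and I'll draw it up.

```bash
python3 -m inch '0 0 0 0 -1 0 0.418;0 0 0 0 -1 0 0.418;0 0 0 0 -1 0 0.418;0 0 0 0 0 0 0.418' && python3 -m inch '0 0 0 0 -2 0 0.418;0 0 0 0 -2 0 0.418;0 0 0 0 -2 0 0.418;0 0 0 0 0 0 0.418'
```

```text
clock: 24.05
eef_pos: [0.4675, -0.0067, 0.0325]
tool_rot: [0.46, 0.537, -0.537, -0.46]
ft_force: [0.6, 0.2, -0.9]
grip_width: 0.0496
clock: 24.55
eef_pos: [0.4677, -0.0066, 0.0387]
tool_rot: [0.461, 0.537, -0.537, -0.46]
ft_force: [-0.3, -0.7, -0.7]
grip_width: 0.0496
```

```bash
python3 -m inch '0 0 0 0 -3 0 0.418;0 0 0 0 -3 0 0.418;0 0 0 0 -3 0 0.418;0 0 0 0 -3 0 0.418;0 0 0 0 -3 0 0.418;0 0 0 0 0 0 0.418'
python3 - <<'E'
from h import *
C=bot.camera("side");cv2.imwrite("pics/j2.png",cv2.resize(C["color"][170:240,215:305],None,fx=8,fy=8,interpolation=2))
E
```

```text
clock: 25.3
eef_pos: [0.4677, -0.0067, 0.0537]
tool_rot: [0.461, 0.537, -0.537, -0.46]
ft_force: [1.2, 0.1, -1.9]
grip_width: 0.05
```

View pics/j2.png

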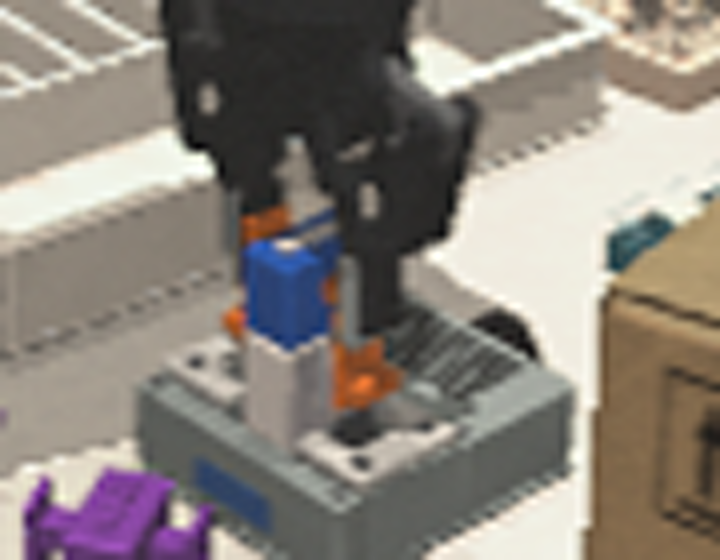

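```bash
python3 -m inch '0 0 0 0 -4 0 0.418;0 0 0 0 -4 0 0.418;0 0 0 0 -4 0 0.418;0 0 0 0 -4 0 0.418;0 0 0 0 -5 0 0.418;0 0 0 0 -5 0 0.418;0 0 0 0 -6 0 0.418;0 0 0 0 -6 0 0.418;0 0 0 0 -7 0 0.418;0 0 0 0 -7 0 0.418;0 0 0 0 -8 0 0.418;0 0 0 0 0 0 0.418'; python3 -m inch '0 0 0 0 -8 0 0.418;0 0 0 0 -5 0 0.418;0 0 0 0 0 0 0.418';python3 - <<'E'
from h import *
C=bot.camera("side");cv2.imwrite("pics/k.png",C["color"]);C=bot.camera("wrist");cv2.imwrite("pics/k2.png",C["color"])
E
```

```text
clock: 26.85
eef_pos: [0.4681, -0.0067, 0.1142]
tool_rot: [0.461, 0.537, -0.536, -0.46]
ft_force: [-0.3, -0.2, -1.5]
grip_width: 0.0496
clock: 27.22
eef_pos: [0.4679, -0.0066, 0.1269]
tool_rot: [0.461, 0.537, -0.536, -0.46]
ft_force: [0.0, 0.8, -1.3]
grip_width: 0.0495
```

View pics/k.png

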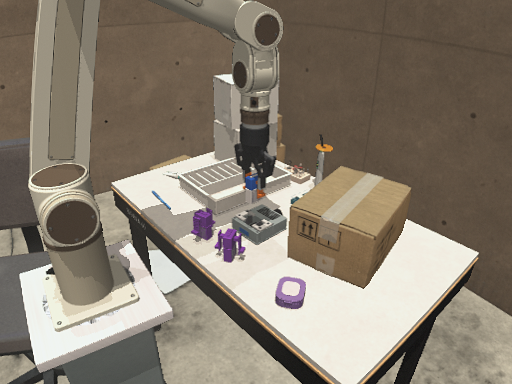

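View pics/k2.png

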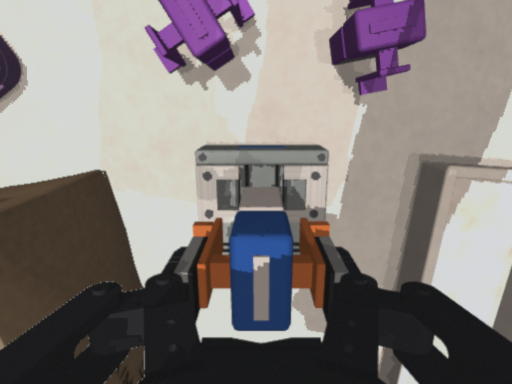

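Run:
```python
from h import *
plan([.565,.2035,.127],.0958+np.pi/2)
```

```text
rotvec deg [0.   3.26 0.  ] shift before turn [ 192.9   -0.6 -128.4] shift after turn [ 199.8   -0.6 -117.2]
```

```bash
python3 -m inch '0 0 0 8 0 -5 0.418;0 0 0 17 0 -11 0.418;0 0 0 22 0 -15 0.418;0 0 0 22 0 -15 0.418;0 0 0 22 0 -15 0.418;0 0 0 22 0 -15 0.418;0 0 0 22 0 -15 0.418;0 0 0 22 0 -15 0.418;0 0 0 20 0 -12 0.418;0 0 0 11 0 -7 0.418;0 0 0 5 0 -3.4 0.418;0 1.6 0 0 0 0 0.418'; python3 -m inch '0 1.66 0 0 0 0 0.418;0 0 0 0 0 0 0.418;0 0 0 0 0 0 0.418';python3 - <<'E'
from h import *
st()
for n in("wrist","side","scene"):
    C=bot.camera(n);cv2.imwrite(f"pics/l_{n}.png",C["color"])
    print(n,[(np.round(x["point"],1).tolist(),onz(C,x["point"],.003).round(4).tolist(),round(x["conf"],2)) for x in bot.spot_point("well",n)])
E
```

```text
clock: 28.82
eef_pos: [0.5648, 0.2036, 0.1262]
tool_rot: [-0.468, -0.53, 0.53, 0.468]
ft_force: [-0.9, 0.2, -1.3]
grip_width: 0.0497
clock: 29.2
eef_pos: [0.565, 0.2032, 0.1266]
tool_rot: [0.476, 0.523, -0.523, -0.476]
ft_force: [-0.1, 0.2, -1.8]
grip_width: 0.0497
t 29.2 tcp [0.565  0.2032 0.1266] f [-0.09  0.19 -1.8 ] tq [ 0.018  0.001 -0.033] w 0.0497
wrist [([267.5, 196.3], [0.5784, 0.2103, 0.003], 0.76)]
side [([243.2, 190.9], [0.5763, 0.2191, 0.003], 0.97)]
scene [([223.8, 175.6], [0.5756, 0.2108, 0.003], 0.73)]
```

View pics/l_wrist.png

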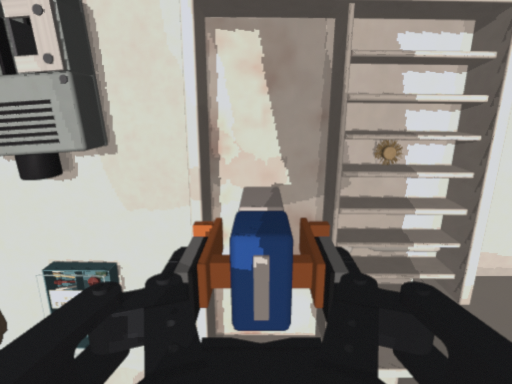

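View pics/l_scene.png

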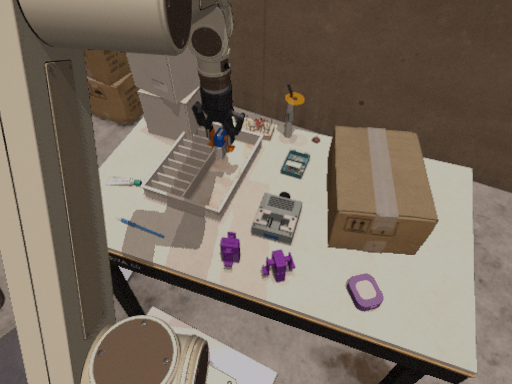

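Run:
```python
from h import *
C=bot.camera("wrist");cv2.imwrite("pics/m.png",cv2.resize(C["color"][60:230,175:365],None,fx=3.5,fy=3.5,interpolation=2))
T=np.array([.5735,.2631]);y=.0958
def tr(p): d=np.array(p[:2])-T; return np.round([np.cos(y)*d[0]+np.sin(y)*d[1],-np.sin(y)*d[0]+np.cos(y)*d[1]],4)
for p,z in(((202,150),.05),((202,200),.05),((344,150),.05),((340,200),.05),((214,150),.003),((325,150),.003)): print(p,z,tr(onz(C,p,z)))
print("tcp",tr([.565,.2032]))
```

```text
(202, 150) 0.05 [-0.0503 -0.1043]
(202, 200) 0.05 [-0.0102 -0.1063]
(344, 150) 0.05 [-0.0503  0.0049]
(340, 200) 0.05 [-0.0102  0.0045]
(214, 150) 0.003 [-0.0442 -0.102 ]
(325, 150) 0.003 [-0.0442 -0.0002]
tcp [-0.0142 -0.0588]
```

View pics/m.png

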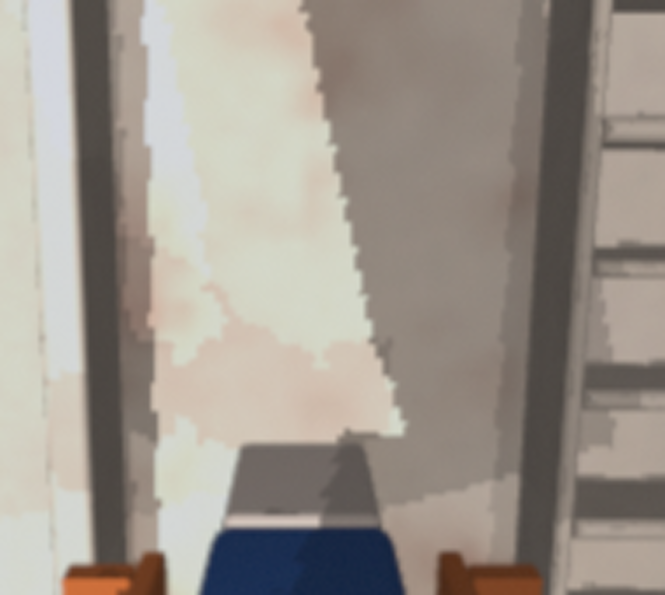

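The wrist view puts the well's midline about 6 mm further +y than my tray fit, which agrees with the network. I'll shift and lower.

```bash
python3 -m inch '0 0 0 3 4 0 0.418;0 0 0 3 8 0 0.418;0 0 0 0 12 0 0.418;0 0 0 0 12 0 0.418;0 0 0 0 12 0 0.418;0 0 0 0 12 0 0.418;0 0 0 0 10 0 0.418;0 0 0 0 8 0 0.418;0 0 0 0 5 0 0.418;0 0 0 0 3 0 0.418;0 0 0 0 2 0 0.418;0 0 0 0 0 0 0.418'; python3 -m inch '0 0 0 0 2 0 0.418;0 0 0 0 1 0 0.418;0 0 0 0 1 0 0.418;0 0 0 0 0 0 0.418'
python3 - <<'E'
from h import *
st()
for n in("wrist","side","scene"):
    C=bot.camera(n);cv2.imwrite(f"pics/n_{n}.png",C["color"] if n=="wrist" else cv2.resize(C["color"][100:240,160:300],None,fx=4,fy=4,interpolation=2))
E
```

```text
clock: 31.05
eef_pos: [0.5645, 0.2096, 0.0385]
tool_rot: [0.476, 0.523, -0.523, -0.475]
ft_force: [0.2, 0.0, -1.0]
grip_width: 0.0496
clock: 31.55
eef_pos: [0.5643, 0.2096, 0.0343]
tool_rot: [-0.475, -0.523, 0.523, 0.476]
ft_force: [0.6, 0.1, -0.8]
grip_width: 0.0496
t 31.55 tcp [0.5643 0.2096 0.0343] f [ 0.63  0.08 -0.75] tq [-0.045 -0.011  0.019] w 0.0496
```

View pics/n_scene.png

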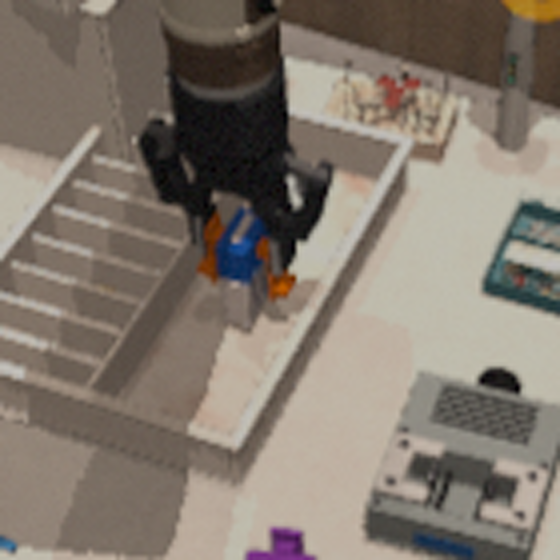

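View pics/n_wrist.png

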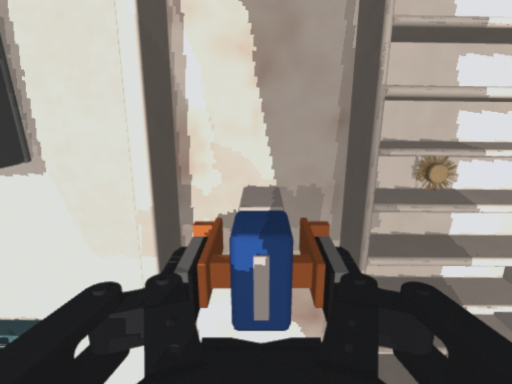

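```bash
python3 -m inch '0 0 0 0 1 0 0.418;0 0 0 0 1 0 0.418;0 0 0 0 1 0 0.418;0 0 0 0 1 0 0.418;0 0 0 0 1 0 0.418;0 0 0 0 0 0 0.418'; python3 -m inch '0 0 0 0 0.7 0 0.418;0 0 0 0 0.7 0 0.418;0 0 0 0 0 0 0.418'; python3 -m inch '0 0 0 0 0.5 0 0.418;0 0 0 0 0.5 0 0.418;0 0 0 0 0 0 0.418'; python3 -m inch '0 0 0 0 0.4 0 0.418;0 0 0 0 0.4 0 0.418;0 0 0 0 0 0 0.418'
```

```text
clock: 32.45
eef_pos: [0.5643, 0.2096, 0.0293]
tool_rot: [-0.475, -0.523, 0.523, 0.476]
ft_force: [0.3, -0.4, -1.2]
grip_width: 0.0498
clock: 32.83
eef_pos: [0.5644, 0.2096, 0.028]
tool_rot: [-0.475, -0.523, 0.523, 0.476]
ft_force: [0.4, -0.2, -1.1]
grip_width: 0.0498
clock: 33.2
eef_pos: [0.5643, 0.2096, 0.027]
tool_rot: [-0.475, -0.523, 0.523, 0.475]
ft_force: [-0.1, -0.2, -0.7]
grip_width: 0.0497
clock: 33.58
eef_pos: [0.5644, 0.2096, 0.0262]
tool_rot: [-0.475, -0.523, 0.523, 0.476]
ft_force: [1.0, -0.1, -1.8]
grip_width: 0.0498
```

```bash
python3 -m inch '0 0 0 0 0.4 0 0.418;0 0 0 0 0.4 0 0.418;0 0 0 0 0 0 0.418'; python3 -m inch '0 0 0 0 0.4 0 0.418;0 0 0 0 0 0 0.418';  python3 -m inch '0 0 0 0 0.4 0 0.418;0 0 0 0 0 0 0.418'; python3 -m inch '0 0 0 0 0.4 0 0.418;0 0 0 0 0 0 0.418'
```

```text
clock: 33.95
eef_pos: [0.5644, 0.2096, 0.0254]
tool_rot: [-0.475, -0.523, 0.523, 0.476]
ft_force: [-0.4, 0.6, -1.8]
grip_width: 0.0499
clock: 34.2
eef_pos: [0.5644, 0.2096, 0.0249]
tool_rot: [-0.475, -0.523, 0.523, 0.476]
ft_force: [-0.8, -0.6, -1.6]
grip_width: 0.0496
clock: 34.45
eef_pos: [0.5644, 0.2096, 0.0246]
tool_rot: [-0.475, -0.523, 0.523, 0.476]
ft_force: [0.4, 0.2, -1.2]
grip_width: 0.0497
clock: 34.7
eef_pos: [0.5644, 0.2096, 0.0241]
tool_rot: [-0.475, -0.523, 0.523, 0.476]
ft_force: [-0.5, -0.0, -2.1]
grip_width: 0.0497
```

```bash
python3 -m inch '0 0 0 0 0.4 0 0.418;0 0 0 0 0 0 0.418'|tail -3; python3 -m inch '0 0 0 0 0.4 0 0.418;0 0 0 0 0 0 0.418'|tail -3;  python3 -m inch '0 0 0 0 0.3 0 0.418;0 0 0 0 0 0 0.418'|tail -3
python3 - <<'E'
from h import *
st()
E
```

```text
tool_rot: [0.475, 0.523, -0.523, -0.475]
ft_force: [-0.0, -0.5, -0.2]
grip_width: 0.0496
tool_rot: [0.476, 0.523, -0.523, -0.475]
ft_force: [-1.1, -0.7, 1.5]
grip_width: 0.0497
tool_rot: [0.476, 0.524, -0.523, -0.475]
ft_force: [-1.7, 0.0, 5.6]
grip_width: 0.0499
t 35.45 tcp [0.5645 0.2097 0.0237] f [-1.65  0.    5.58] tq [-0.08   0.42   0.039] w 0.0499
```

Floor contact at 5.6 N. I'll release gently, following the pad swing.

```bash
python3 -m inch '0 0 0 0 0 0 0.405;0 0 0 0 0.1 0 0.395;0 0 0 0 0 0 0.395'; python3 -m inch '0 0 0 0 0.2 0 0.385;0 0 0 0 0.2 0 0.375;0 0 0 0 0 0 0.375'; python3 -m inch '0 0 0 0 0.2 0 0.362;0 0 0 0 0.2 0 0.35;0 0 0 0 0 0 0.35'
```

```text
clock: 35.83
eef_pos: [0.5647, 0.2097, 0.0234]
tool_rot: [0.476, 0.524, -0.523, -0.475]
ft_force: [-1.2, 1.0, 5.6]
grip_width: 0.0519
clock: 36.2
eef_pos: [0.5647, 0.2098, 0.023]
tool_rot: [0.476, 0.524, -0.523, -0.475]
ft_force: [-1.9, -0.4, 6.2]
grip_width: 0.0532
clock: 36.58
eef_pos: [0.5648, 0.2097, 0.0226]
tool_rot: [0.476, 0.524, -0.523, -0.475]
ft_force: [-1.0, -0.0, 5.2]
grip_width: 0.0556
```

```bash
python3 -m inch '0 0 0 0 0 0 0.338;0 0 0 0 0 0 0.325;0 0 0 0 0 0 0.31;0 0 0 0 0 0 0.295;0 0 0 0 0 0 0.28;0 0 0 0 0 0 0.26;0 0 0 0 0 0 0.25;0 0 0 0 0 0 0.25;0 0 0 0 0 0 0.25'
python3 - <<'E'
from h import *
st()
C=bot.camera("wrist");cv2.imwrite("pics/o.png",C["color"])
E
```

```text
clock: 37.7
eef_pos: [0.5644, 0.2096, 0.0223]
tool_rot: [0.475, 0.523, -0.523, -0.475]
ft_force: [-0.4, 0.6, 0.3]
grip_width: 0.0642
t 37.7 tcp [0.5644 0.2096 0.0223] f [-0.41  0.6   0.33] tq [-0.004 -0.003 -0.035] w 0.0642
```

View pics/o.png

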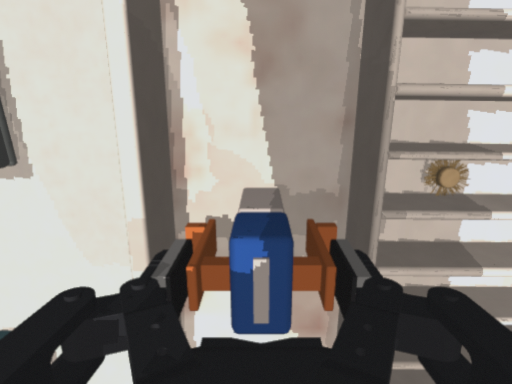

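Tabs are sprung out and the fingers clear on both sides. Going straight up.

```bash
python3 -m inch '0 0 0 0 -4 0 0.25;0 0 0 0 -6 0 0.25;0 0 0 0 -10 0 0.25;0 0 0 0 -15 0 0.25;0 0 0 0 -20 0 0.25;0 0 0 0 -25 0 0.25;0 0 0 0 -25 0 0.25;0 0 0 0 -25 0 0.25;0 0 0 0 -20 0 0.25;0 0 0 0 0 0 0.25;0 0 0 0 0 0 0.25;0 0 0 0 0 0 0.25'
python3 - <<'E'
from h import *
st()
for n in("wrist","side","scene"):
    C=bot.camera(n);cv2.imwrite(f"pics/p_{n}.png",C["color"])
    print(n,[(onz(C,x["point"],.003).round(3).tolist(),round(x["conf"],2)) for x in bot.spot_point("cartridge",n)])
    for b in["case","bur_box","pen","tube"]: print(b,[(onz(C,x["point"],0)[:2].round(3).tolist(),round(x["conf"],2)) for x in bot.spot_point(b,n)][:2])
E
```

```text
clock: 39.25
eef_pos: [0.5637, 0.2094, 0.171]
tool_rot: [-0.475, -0.523, 0.524, 0.476]
ft_force: [0.0, -0.2, 0.1]
grip_width: 0.0643
t 39.25 tcp [0.5637 0.2094 0.171 ] f [ 0.02 -0.17  0.12] tq [-0.007 -0.029 -0.026] w 0.0643
wrist [([0.564, 0.209, 0.003], 0.58)]
case []
bur_box [([0.713, 0.034], 0.68)]
pen [([0.579, 0.21], 0.53)]
tube []
side [([0.346, 0.059, 0.003], 0.98), ([0.573, 0.201, 0.003], 0.75), ([0.358, -0.076, 0.003], 0.7)]
case [([0.397, -0.267], 0.89)]
bur_box [([0.716, 0.047], 0.59)]
pen [([0.312, 0.315], 0.55)]
tube [([0.431, 0.478], 0.48)]
scene [([0.347, -0.062, 0.003], 0.81), ([0.56, 0.216, 0.003], 0.61), ([0.341, 0.054, 0.003], 0.61), ([0.581, 0.263, 0.003], 0.37)]
case [([0.394, -0.27], 0.86)]
bur_box [([0.717, 0.035], 0.95)]
pen [([0.304, 0.327], 0.52)]
tube [([0.419, 0.454], 0.51), ([0.712, 0.039], 0.2)]
```

View pics/p_wrist.png

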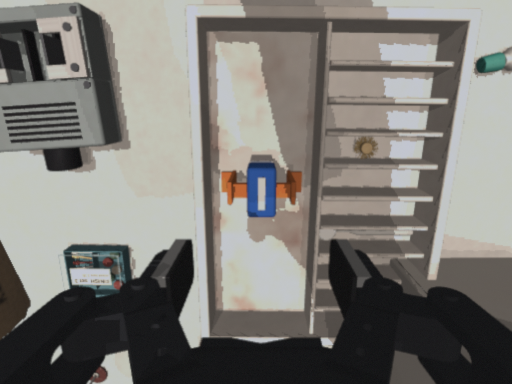

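View pics/p_scene.png

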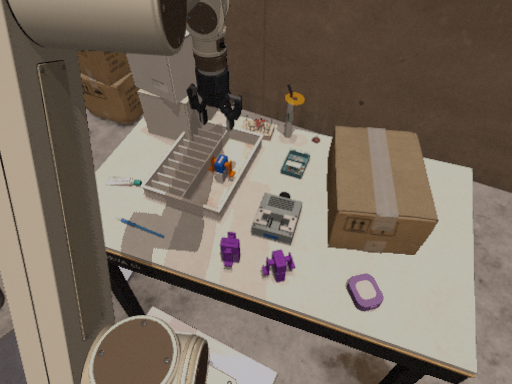

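View pics/p_side.png

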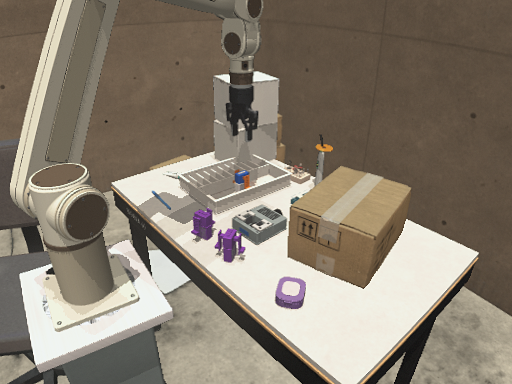

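The cartridge stands upright in the well, at wrist (262,190) and scene (222,168). The dock is empty and the bystanders are where they were. Handing in.

Run:
```python
from workcell import bot
print(bot.job_done())
```

```text
the job is handed in; nothing more can be done
None
```

I unclipped the blue cartridge and stood it upright in the tray's open well, then handed the job in at about 39 s. The hand-in gives no verdict.

- **Unclipping:** I squeezed both tabs in small steps until I felt the -y leaf and then, as far as I could tell, the +y one. I then backed out to about 49.5 mm of grip width and re-centred. The cartridge lifted straight out with no more than about 2.5 N of pull.
- **Setting down:** It touched the well floor at about 6 N and I released it gradually. The wrist force read zero again after I drew the hand clear.
- **Final pictures:** The cartridge is at about (0.564, 0.209), upright in the well, and both tabs look sprung out. The dock is empty. The detector's before-and-after positions for the case, teal box, pen and tube agree to within about 25 mm, which is roughly its scatter, and I saw no contact with any of them.

**Checks that disagreed:**
- The fingertips stood about 30 mm higher than the TCP height suggested. I settled this with the pictures and an empty test closure before going down.
- My first tray fit was about 6 mm off in y. I corrected it from the wrist view.
- I am not certain the +y leaf was felt cleanly, because a push against the pocket wall would feel similar. The light tugs then showed both catches were free.

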